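# Pulse the bench mixer: reset it, fit the bayonet lid and hold it at the pulse mark

### The job

Press the mixer's blue reset button fully down and let it come back up. Then fit the blue bayonet lid on the mixer's drum, lugs through the notches until it sits flush on the collar, and twist it clockwise (seen from above) to the green pulse mark, halfway to the red lock mark, without ever going on to the lock. The drum's spring pushes back, so finish with the gripper still holding the lid at the green mark; leave everything else on the worktop where it stands.

Things in the scene. Friction and masses are not known exactly. Their poses are not given: they have to be found in the camera images.
- mixer: White bench mixer, fixed, upright. Housing 190 x 130 mm, 55 high (from 125 mm to -x to 65 mm to +x, 65 mm to each side); grey round drum 112 mm across. Origin on the drum's axis, at the worktop; z up, -x towards the front deck with the button.
- drum_mouth (a point): Centre of the drum's mouth, on the collar's top face, 100 mm above the worktop. 54 mm hole in an 8 mm lip with two notches at the mixer's +x and -x, 20 mm wide, out to 38 mm. Marks on the collar, two of each, across from one another; white = insert (in line with the notches), green = pulse (30 deg clockwise of white from above), red = lock (60 deg).
- bayonet_lid: Loose blue bayonet lid, about 150 g, standing on its neck. Origin: centre of the neck's underside, z up. Grey neck 48 mm across, z 0 to 20; lugs at +x and -x (10 wide, z 2 to 8, out to 33 mm from the axis); flange 88 mm across, z 20 to 27, with white pointers in line with the lugs. A half turn makes no difference.
- lid_grip (a point): Middle of the lid's straight grip bar, on its axis, 51 mm above its origin: bar along the lid's x axis, 64 long x 14 wide, from 27 to 57 mm above the origin; pinch it from above across the lid's y axis. Lid goes in with its x along the mixer's x (within 6 deg and 2 mm); seated, flange on collar, its origin is 80 mm above the mixer's.
- reset_button_top (a point): Centre of the top face of the blue push button (26 mm across), on the mixer's front deck 94 mm from the drum's axis to the mixer's -x; pressed straight down.
- reset_button (a joint): Travel of the reset button: 0 = up, 0.006 m = fully down; a spring of 5 N at full travel brings it back.
- drive_plate (a joint): Angle of the steel plate in the drum that the lid's lugs push round clockwise: 0 = at rest, pockets under the notches; 0.95 rad = lock stop (lid at about 60 deg). Play: it lags the lid's twist by about 0.1 rad (about 0.42 at the pulse mark). Its spring, 0.06 N m at 0, 0.16 at the stop, turns lid and plate back when let go.
- jar_a: Bystander, to be left alone: small white paste jar with white screw lid, 39 mm across, 38 mm high; origin under its centre.
- jar_b: Bystander, to be left alone: small paste jar with cream screw lid, 39 mm across, 38 mm high; origin under its centre.
- cup_a: Bystander, to be left alone: pink waisted mixing dish, 39 mm across, 25 mm high; origin under its centre.
- spool_b: Bystander, to be left alone: grey chain spool, 39 mm across, 14 mm high; origin under its centre.
- plier_a: Bystander, to be left alone: orthodontic pliers lying flat, 122 x 35 x 9 mm; origin under its centre.
- syringe_a: Bystander, to be left alone: paste syringe with orange plunger, 138 x 24 x 19 mm; origin under its centre.
- tray_nest_b: Bystander, to be left alone: nest of clear trays, 87 x 89 x 88 mm; origin under its centre.

How it is judged:
By the outcome, as a careful person would: the job done as asked, in the order asked, and still so for the second after the job is handed in, while the arm keeps its last pose, push and grip.
It also fails if it takes over 54 s, if anything falls off the work surface, if the arm or the gripper's body presses on something with over 40 N, if the wrist force passes 120 N, or if a joint passes its speed limit or range.

### The arm

A 6-joint arm with a two-finger parallel gripper is mounted at the origin on a cart in front of the work surface, level with it; the furniture and walls round the work are solid. World frame = base frame: x ahead of the robot, y to its left, z up, the work surface at z = 0. Lengths are in mm, angles in rad, forces in N, time in s.
With the tool pointing down it reaches from about 350 to 775 mm from the base axis. Payload 7.3 kg.
Tool frame: the origin (TCP) lies at the very end of the fingers, on their centre line; the grasp point (between the pads) lies 19 mm behind it; z points along the fingers, y is the line along which they close (so a half turn about z gives the same grasp; the last joint's range is limited). The gripper opens to 92 mm and grips with 3 to 60 N. Pads are 19 mm wide; open, the fingers measure 130 mm over their backs; the gripper's body (75 mm by 190 mm) begins 47 mm behind the grasp point.
Start: joints at [1.016, 0.342, 1.524, -0, 1.275, -0.146], TCP at [208.68, 481.765, 226.741] pointing down, gripper open.
Joint ranges: [-2.53, 2.53], [-0.77, 2.02], [0.04, 2.7], [-1, 4.14], [0.28, 2.66], [-3.11, 3.11]. Speed limits (rad/s): [2.57, 2.57, 3.14, 3.14, 3.14, 3.14].

### API

Orientations are given as [roll, pitch, yaw] about the fixed x, y, z axes, in that order (R = Rz(yaw) Ry(pitch) Rx(roll)).
In Python, from plant import get_obs, vision, workorder gives the robot as it stands.
- The arm moves only by the shell command python3 -m pendant 'ROWS' [OPENING]. ROWS is a JSON object of lists of equal length, an entry for each row: "dp": the shift along the tool's x, y, z in m, a list of three; "rotation": the turn, a rotation vector about the tool's x, y, z in rad, a list of three. A call has 1 to 8 rows; each row is the pose to reach, as a shift and turn from the pose commanded when the call began, along the tool's axes at that moment; what a row does not reach only later rows make up. A row lasts 1/8 s, in which the tool goes at most 62.5 mm and 10.7 degrees, less where a joint would pass 70% of its speed; a pose out of reach is approached as far as the arm can. A call with a gripper value outside its range is refused whole. OPENING is the finger opening in m, from 0 to 0.0918, set as the call begins (- or left out, the last holds). The fingers move at their own pace and stop on an object; the grip force is fixed at half the most. Time passes only in rows, so rows that repeat a pose let the fingers close. It gives the time, the measured TCP pose, the force, the opening and the grip force at its end, in the units of the state.
- get_obs(): the state, without advancing time (a new reading comes with each control period).
- vision.capture(name): name is "scene" or "top" or "wrist"; returns a dict with "pixels" (384x512x3 uint8, red, green, blue), "vfov" (degrees; the focal length in pixels is half the picture's height over the tangent of half this angle, whatever the lens; pixels are square), "cx", "cy" (the principal point, pixels), "dist" ([k1, k2, p1, p2, k3] as OpenCV has them; the pictures are not rectified), "pose" (4x4, takes a point from camera to world coordinates); the wrist camera has in their place "T_tool_cam" (4x4, takes a point from camera to tool coordinates, whose origin is the TCP and whose axes are the flange's). Camera axes: x right, y up, looking along -z (the intrinsics and any distortion apply to the point x, -y, -z); pixel columns grow to the right and rows downward; lengths in mm; the calibration is good to about 2 mm. A picture is of the moment at which its call begins: read the wrist's pose just before it. There is no depth.
- workorder.close_job(): hands the job in; it is judged then, once.
The state is a dict: "time": time; "joint_positions": joint angles; "dq": joint speeds; "tau": joint torques, N m; "tool_pos": TCP position; "tcp_rot": TCP orientation; "contact_force": force on the tool from outside, world axes, zero at the start; "moment": the same for the moment, N m; "grip_width": finger opening in mm; "finger_force": force on a finger pad.
Only numpy, scipy, OpenCV 4.12 (cv2) and the standard library are available. Lean on these libraries where they do the work, as an engineer would, in place of code of your own. Each camera call takes 0.05 s, during which the arm holds its last target. There are 200 camera calls.

## Working session

There is one attempt and no reset: what is moved stays moved. The work goes in short steps, Python scripts to look and compute and a shell command to move; the robot and the scene stay as the last step left them, time stands still between calls to the robot, and variables do not carry over. Pictures are saved under pics/ and viewed, at most 10 in all, crops included, and the job is handed in when it is done.

```bash
ls; mkdir -p pics; python3 - <<'E'
from plant import get_obs, vision
import cv2
for n in("scene","top"):
    c=vision.capture(n); cv2.imwrite(f"pics/{n}0.png",cv2.resize(c["pixels"][:,:,::-1],(800,600),interpolation=cv2.INTER_CUBIC))
    print(n,c["vfov"],c["cx"],c["cy"],c["dist"],c["pose"].round(3) if hasattr(c["pose"],'round') else c["pose"])
print(get_obs())
E
```

```text
pics
scene 52.37786227571988 257.55000480905625 186.75802997618706 [-0.10593589  0.          0.          0.          0.        ] [[ 8.60000e-01  2.46000e-01 -4.48000e-01  6.24270e+01]
 [-5.11000e-01  4.28000e-01 -7.46000e-01 -6.36090e+02]
 [ 8.00000e-03  8.70000e-01  4.93000e-01  6.41395e+02]
 [ 0.00000e+00  0.00000e+00  0.00000e+00  1.00000e+00]]
top 44.21171901733405 254.06562650439446 191.04388238168298 [0.04612943 0.         0.         0.         0.        ] [[-1.000000e-02  9.910000e-01 -1.340000e-01  3.909950e+02]
 [-1.000000e+00 -1.300000e-02 -1.700000e-02  1.849530e+02]
 [-1.800000e-02  1.340000e-01  9.910000e-01  1.418982e+03]
 [ 0.000000e+00  0.000000e+00  0.000000e+00  1.000000e+00]]
{'time': 0.1, 'joint_positions': array([ 1.01601252e+00,  3.42659938e-01,  1.52487992e+00, -8.09170190e-06,
        1.27541936e+00, -1.46021794e-01]), 'dq': array([ 0.00014082, -0.00321806, -0.00342718,  0.00025365,  0.00099731,
       -0.00154487]), 'tau': array([ 1.64478413e-03, -4.31998336e+01, -2.44696122e+01,  7.18207425e-02,
        5.24150231e-02,  7.79086832e-06]), 'tool_pos': array([208.4794581 , 481.44939587, 226.1254016 ]), 'tcp_rot': array([-3.14023951e+00, -1.91183380e-04,  2.73283287e+00]), 'contact_force': array([ 0.24908726, -0.35011844,  0.20086781]), 'moment': array([-0.0219348 ,  0.04585717,  0.01670985]), 'finger_force': 0.0, 'grip_width': 91.91535892579479}
```

View pics/scene0.png

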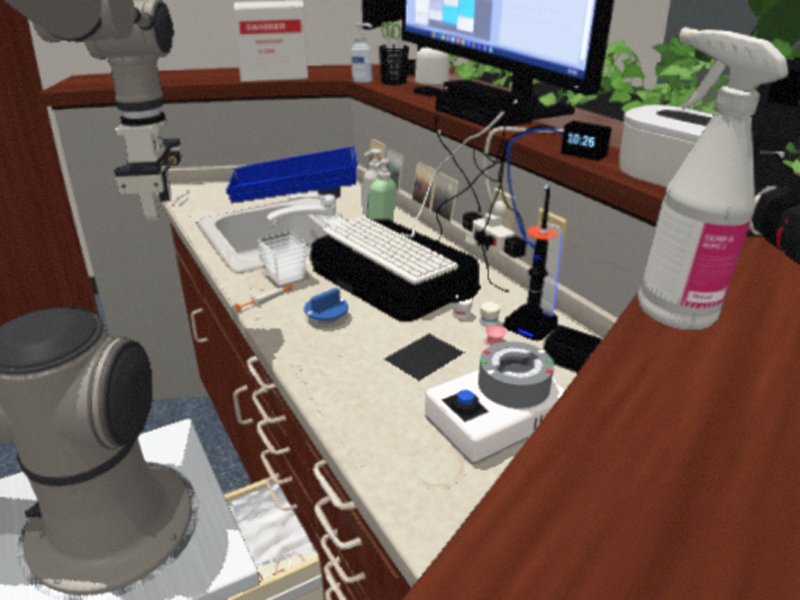

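View pics/top0.png

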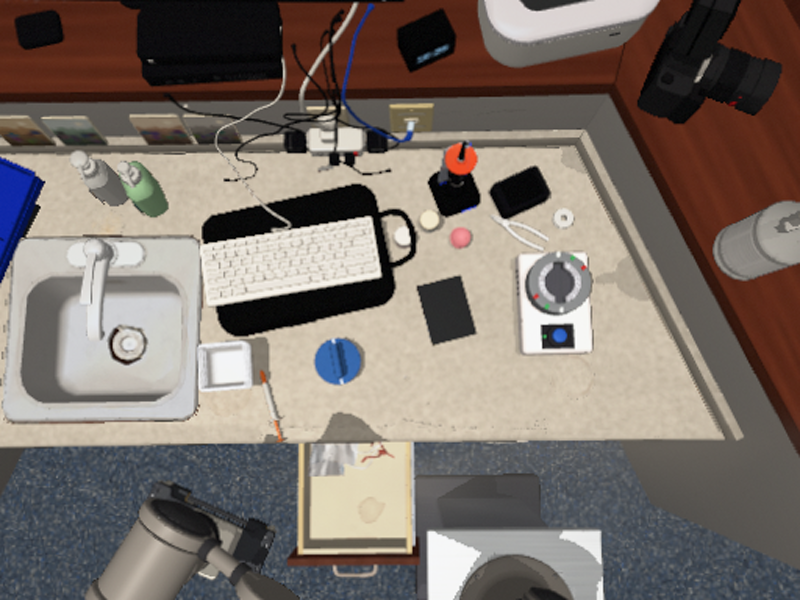

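The scene view shows the blue lid at about (326,306), the mixer with its button at about (465,398), and the drum at (516,370). In the top view (800x600) the lid is at (339,361), the drum at (559,282), the button at (560,336) and the red marks near (583,267) and (536,296). I'll measure these.

```bash
cat > h.py <<'E'
import numpy as np, cv2
from plant import get_obs, vision
from scipy.spatial.transform import Rotation as R
def K(c):
    f=c["pixels"].shape[0]/2/np.tan(np.radians(c["vfov"])/2)
    return np.array([[f,0,c["cx"]],[0,f,c["cy"]],[0,0,1.]])
def tool():
    o=get_obs(); T=np.eye(4); T[:3,:3]=R.from_euler("xyz",o["tcp_rot"]).as_matrix(); T[:3,3]=o["tool_pos"]; return T
def cap(n):
    T=tool(); c=vision.capture(n)
    c["P"]=np.array(c["pose"]) if n!="wrist" else T@np.array(c["T_tool_cam"])
    c["hsv"]=cv2.cvtColor(c["pixels"],cv2.COLOR_RGB2HSV); return c
def world(c,px,z):
    n=cv2.undistortPoints(np.array(px,float).reshape(-1,1,2),K(c),np.array(c["dist"])).reshape(-1,2)
    d=np.c_[n[:,0],-n[:,1],-np.ones(len(n))]@c["P"][:3,:3].T; o=c["P"][:3,3]
    return (o+d*((z-o[2])/d[:,2])[:,None])
def proj(c,X):
    q=(np.asarray(X,float).reshape(-1,3)-c["P"][:3,3])@c["P"][:3,:3]*[1,-1,-1]
    return cv2.projectPoints(q.reshape(-1,1,3),np.zeros(3),np.zeros(3),K(c),np.array(c["dist"]))[0].reshape(-1,2)
def blobs(c,lo,hi,amin=4):
    m=cv2.inRange(c["hsv"],np.array(lo),np.array(hi))
    n,_,s,ct=cv2.connectedComponentsWithStats(m)
    return [(s[i,4],*s[i,:4],ct[i].round(1)) for i in range(1,n) if s[i,4]>=amin]
E
python3 - <<'E'
from h import *
for n in("top","scene"):
    c=cap(n)
    z=(27,62)
    for b in blobs(c,(100,120,60),(118,255,255),15):
        print(n,"blue",b,world(c,b[5],27)[0].round(1),world(c,b[5],62)[0].round(1))
    for nm,l,h in(("red",(0,110,80),(6,255,255)),("red",(172,110,80),(180,255,255)),("green",(45,70,60),(85,255,255))):
        for b in blobs(c,l,h,2):
            w=world(c,b[5],100)[0]
            if 400<w[0]<750 and -350<w[1]<0: print(n,nm,b,w.round(1))
    if n=="top":
        a=c["pixels"][150:260,190:400,::-1]; cv2.imwrite("pics/t1.png",cv2.resize(a,(800,420),interpolation=cv2.INTER_CUBIC))
E
```

```text
top blue (np.int32(202), np.int32(218), np.int32(2), np.int32(46), np.int32(89), array([234.1,  55.9])) [1000.1  265.9   27. ] [984.8 263.9  62. ]
top blue (np.int32(1188), np.int32(0), np.int32(101), np.int32(28), np.int32(80), array([  9.1, 132.2])) [767.5 945.1  27. ] [758.1 926.   62. ]
top blue (np.int32(79), np.int32(353), np.int32(210), np.int32(10), np.int32(10), array([357.6, 214.3])) [506.4 -94.3  27. ] [503.5 -87.3  62. ]
top blue (np.int32(632), np.int32(202), np.int32(217), np.int32(29), np.int32(29), array([215.8, 230.8])) [462.6 322.5  27. ] [460.8 319.   62. ]
top red (np.int32(3), np.int32(439), np.int32(131), np.int32(3), np.int32(2), array([440. , 131.3])) [ 732.6 -319.   100. ]
top red (np.int32(7), np.int32(372), np.int32(170), np.int32(3), np.int32(3), array([373. , 170.7])) [ 622.7 -127.5  100. ]
top red (np.int32(7), np.int32(341), np.int32(188), np.int32(4), np.int32(3), array([342.6, 189.3])) [571.  -40.8 100. ]
top green (np.int32(7), np.int32(365), np.int32(164), np.int32(3), np.int32(3), array([366. , 164.7])) [ 640.1 -108.7  100. ]
top green (np.int32(9)
[... 26222 characters left out ...]
2(2), np.int32(1), array([331.5, 332. ])) [ 405.7 -316.6  100. ]
scene red (np.int32(3), np.int32(336), np.int32(332), np.int32(2), np.int32(2), array([336.3, 332.3])) [ 412.4 -321.4  100. ]
scene red (np.int32(36), np.int32(340), np.int32(334), np.int32(11), np.int32(10), array([345. , 338.8])) [ 416.  -339.9  100. ]
scene red (np.int32(3), np.int32(337), np.int32(336), np.int32(2), np.int32(3), array([337.3, 337. ])) [ 407.3 -330.1  100. ]
scene green (np.int32(10), np.int32(308), np.int32(230), np.int32(4), np.int32(3), array([309.2, 231. ])) [551.9 -59.6 100. ]
scene green (np.int32(10), np.int32(350), np.int32(230), np.int32(5), np.int32(2), array([352. , 230.5])) [ 641.1 -109.8  100. ]
```

View pics/t1.png

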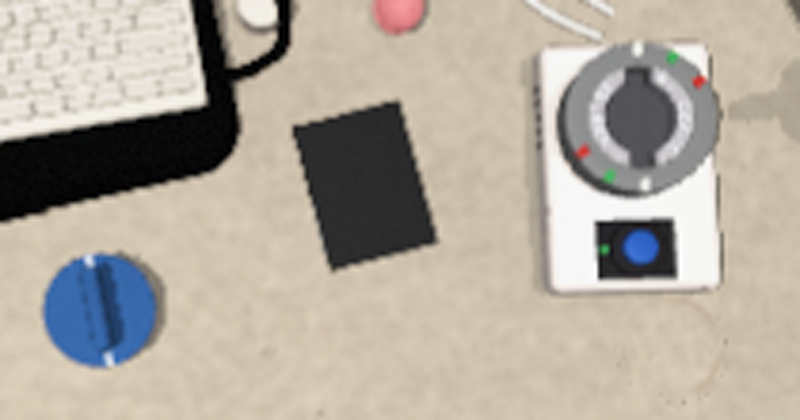

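The crop shows:
- **Lid:** white pointers at (90,262) and (109,358), so its x axis is about 11° from world x.
- **Drum:** red and green marks are clear, with the white marks at (638,48) and (645,185).
- **Button:** at (641,247).

Top and scene agree on the drum centre at (596.5, -84.4), a mixer yaw of about 0.6°, and the button at about (502.5, -85.5) with its top near z 66. All of this matches the given sizes.

```bash
cat >> h.py <<'E'
def go(p,yaw_deg):
    T=tool(); y=R.from_matrix(T[:3,:3]).as_euler("xyz")[2]
    A=(R.from_euler("z",y)*R.from_euler("x",np.pi)); B=R.from_euler("z",np.radians(yaw_deg))*R.from_euler("x",np.pi)
    d=A.inv().apply(np.array(p,float)-T[:3,3]); r=(A.inv()*B).as_rotvec()
    print("from",T[:3,3].round(1),np.degrees(y).round(2),"dp(m)",(d/1000).round(4),"rot",r.round(4),"rows>=",round(max(np.linalg.norm(d)/62.5,abs(np.degrees(r[2]))/10.7),1))
E
python3 - <<'E'
from h import *
c=cap("wrist"); print(np.array(c["T_tool_cam"]).round(3),c["vfov"],c["dist"],K(c).round(1))
t=cap("top"); print(world(t,[[213.6,218.8],[218.6,244]],27).round(1))
go((503,-85.5,200),180.7)
E
```

```text
[[-1.00000e-03  9.56000e-01  2.92000e-01  7.94770e+01]
 [ 1.00000e+00  0.00000e+00  1.00000e-03 -3.65000e-01]
 [ 1.00000e-03  2.92000e-01 -9.56000e-01 -1.56601e+02]
 [ 0.00000e+00  0.00000e+00  0.00000e+00  1.00000e+00]] 59.079066569893136 [-0.02161819  0.          0.          0.          0.        ] [[338.8   0.  255.8]
 [  0.  338.8 189.3]
 [  0.    0.    1. ]]
[[498.  329.   27. ]
 [423.9 314.2  27. ]]
from [208.6 481.6 226.5] 156.58 dp(m) [-0.4956 -0.4034  0.0265] rot [-0.     0.    -0.421] rows>= 10.2
```

```bash
python3 -m pendant '{"dp":[[-0.04,-0.032,0],[-0.09,-0.073,0],[-0.135,-0.11,0],[-0.18,-0.147,0],[-0.225,-0.183,0],[-0.27,-0.22,0],[-0.315,-0.256,0],[-0.36,-0.293,0]],"rotation":[[0,0,-0.05],[0,0,-0.1],[0,0,-0.16],[0,0,-0.21],[0,0,-0.26],[0,0,-0.32],[0,0,-0.37],[0,0,-0.421]]}' 0
python3 -c "
from h import *
go((503,-85.5,150),180.7)"
```

```text
time: 1.3
tool_pos: [423.2, 68.0, 227.0]
tcp_rot: [3.141, 0.001, -3.128]
contact_force: [0.9, 1.7, 0.4]
grip_width: 16.3
finger_force: 0.0
from [423.2  68.  227. ] -179.21 dp(m) [-0.0777 -0.1546  0.077 ] rot [-0.     -0.      0.0015] rows>= 3.0
```

```bash
python3 -m pendant '{"dp":[[-0.02,-0.04,0.01],[-0.045,-0.09,0.025],[-0.065,-0.13,0.045],[-0.078,-0.1546,0.06],[-0.078,-0.1546,0.07],[-0.078,-0.1546,0.077],[-0.078,-0.1546,0.077],[-0.078,-0.1546,0.077]],"rotation":[[0,0,0],[0,0,0],[0,0,0],[0,0,0],[0,0,0],[0,0,0],[0,0,0],[0,0,0]]}' 0
python3 - <<'E'
from h import *
c=cap("wrist"); cv2.imwrite("pics/w1.png",cv2.resize(c["pixels"][:,:,::-1],(800,600)))
for nm,l,h,z in(("blue",(100,120,60),(118,255,255),66),("red",(0,110,80),(6,255,255),100),("red",(172,110,80),(180,255,255),100),("green",(45,70,60),(85,255,255),100)):
    for b in blobs(c,l,h,15):
        w=world(c,b[5],z)[0]
        if 450<w[0]<680 and -170<w[1]<0: print(nm,b[0],b[5],w.round(1))
E
```

```text
time: 2.3
tool_pos: [502.5, -83.1, 150.4]
tcp_rot: [-3.141, 0.001, -3.128]
contact_force: [-0.4, 0.4, 0.1]
grip_width: 0.3
finger_force: 0.0
blue 923 [252.7 198. ] [503.4 -86.   66. ]
green 49 [283.7 191.6] [487.4 -65.9 100. ]
```

View pics/w1.png

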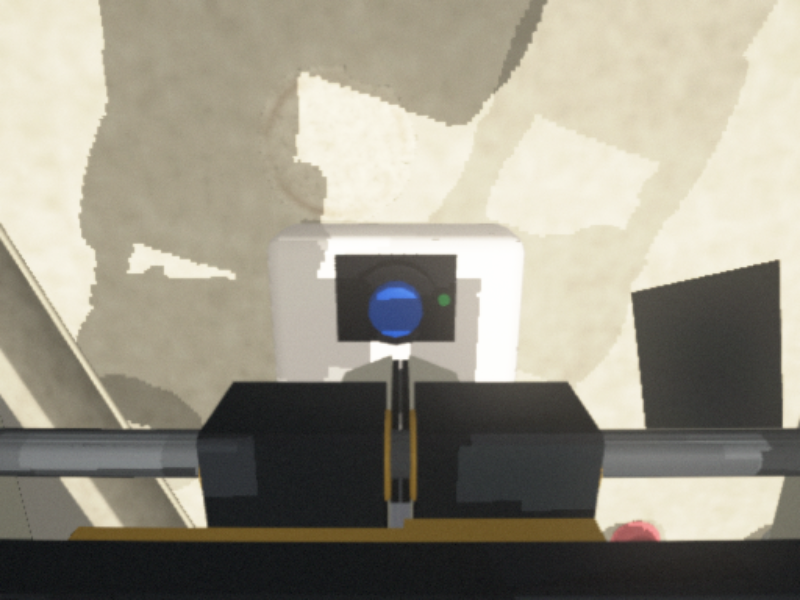

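The wrist view shows the button at about (397,308) in the 800x600 picture. That works out to (503.4, -86), which agrees with the earlier fix. Pressing now.

```bash
python3 -m pendant '{"dp":[[-0.0005,-0.0027,0.04],[-0.0005,-0.0027,0.07],[-0.0005,-0.0027,0.08],[-0.0005,-0.0027,0.083],[-0.0005,-0.0027,0.085],[-0.0005,-0.0027,0.087],[-0.0005,-0.0027,0.087]],"rotation":[[0,0,0],[0,0,0],[0,0,0],[0,0,0],[0,0,0],[0,0,0],[0,0,0]]}' 0
```

```text
time: 3.22
tool_pos: [502.6, -86.1, 70.0]
tcp_rot: [-3.14, 0.002, -3.128]
contact_force: [-23.2, 5.7, 63.2]
grip_width: 0.3
finger_force: 31.6
```

```bash
python3 -m pendant '{"dp":[[0,0,0.001],[0,0,0.002],[0,0,0.003],[0,0,0.003],[0,0,0.003]],"rotation":[[0,0,0],[0,0,0],[0,0,0],[0,0,0],[0,0,0]]}' 0
```

```text
time: 3.85
tool_pos: [502.8, -86.1, 69.6]
tcp_rot: [-3.14, 0.004, -3.128]
contact_force: [-30.5, 7.9, 86.7]
grip_width: 0.4
finger_force: 43.4
```

Forces are higher than expected, so the button stands taller than I thought. Backing off in small steps to read the profile.

```bash
python3 -m pendant '{"dp":[[0,0,-0.006],[0,0,-0.006],[0,0,-0.006]],"rotation":[[0,0,0],[0,0,0],[0,0,0]]}' 0;  python3 -m pendant '{"dp":[[0,0,-0.002],[0,0,-0.002]],"rotation":[[0,0,0],[0,0,0]]}' 0; python3 -m pendant '{"dp":[[0,0,-0.002],[0,0,-0.002]],"rotation":[[0,0,0],[0,0,0]]}' 0;python3 -m pendant '{"dp":[[0,0,-0.003],[0,0,-0.003]],"rotation":[[0,0,0],[0,0,0]]}' 0; python3 - <<'E'
from h import *
c=cap("scene"); cv2.imwrite("pics/s2.png",cv2.resize(c["pixels"][200:320,240:400,::-1],(800,600),interpolation=cv2.INTER_CUBIC))
E
```

```text
time: 4.22
tool_pos: [502.9, -86.2, 70.6]
tcp_rot: [-3.141, 0.002, -3.129]
contact_force: [-13.8, 3.6, 37.3]
grip_width: 0.7
finger_force: 19.1
time: 4.47
tool_pos: [502.8, -86.1, 70.9]
tcp_rot: [-3.141, 0.001, -3.129]
contact_force: [-8.7, 2.0, 22.5]
grip_width: 0.3
finger_force: 11.2
time: 4.72
tool_pos: [502.9, -86.2, 71.3]
tcp_rot: [-3.141, 0.001, -3.129]
contact_force: [-3.0, 1.7, 4.8]
grip_width: 0.2
finger_force: 2.4
time: 4.97
tool_pos: [503.3, -86.4, 73.3]
tcp_rot: [-3.142, 0.001, -3.129]
contact_force: [-1.3, 1.5, 2.9]
grip_width: 0.4
finger_force: 1.8
```

View pics/s2.png

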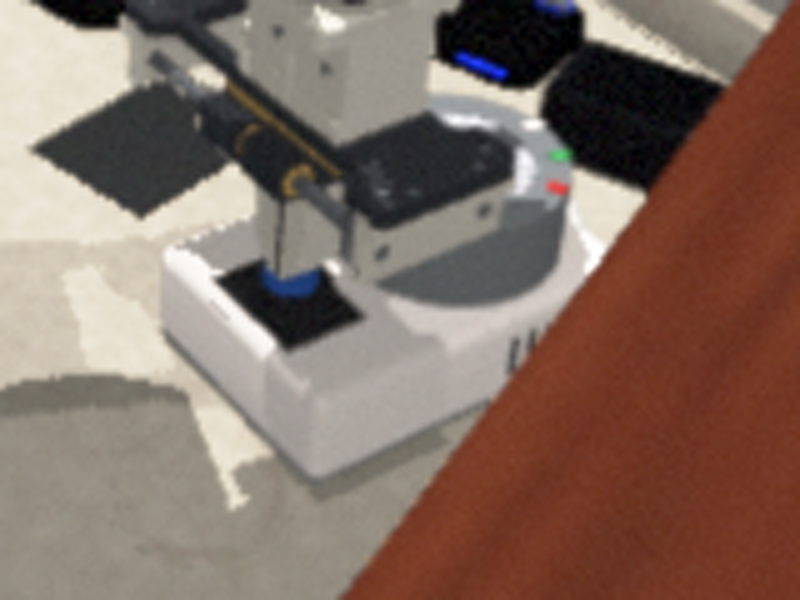

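Contact runs from about 77 mm, with about 5 N at 71.3 mm and a hard stop below that, so the button was fully pressed. The crop shows the closed fingers on the button at about (290,275). Now retracting, letting the button rise, and going to look at the lid.

```bash
python3 -m pendant '{"dp":[[0,0,-0.02],[0,0,-0.06],[-0.002,0.05,-0.087],[-0.006,0.11,-0.087],[-0.01,0.17,-0.087],[-0.013,0.23,-0.087],[-0.016,0.29,-0.087],[-0.019,0.35,-0.087]],"rotation":[[0,0,0],[0,0,0],[0,0,-0.03],[0,0,-0.06],[0,0,-0.09],[0,0,-0.12],[0,0,-0.15],[0,0,-0.183]]}' 0.09
python3 -m pendant '{"dp":[[0.01,0.035,0],[0.017,0.069,0],[0.017,0.069,0],[0.017,0.069,0]],"rotation":[[0,0,0],[0,0,0],[0,0,0],[0,0,0]]}' 0.09
python3 - <<'E'
from h import *
c=cap("wrist"); cv2.imwrite("pics/w3.png",cv2.resize(c["pixels"][:,:,::-1],(800,600)))
print(tool()[:3,3].round(1),np.degrees(get_obs()["tcp_rot"]).round(2))
for b in blobs(c,(100,100,50),(118,255,255),300): print(b,world(c,b[5],27)[0].round(1))
t=cap("scene")
for b in blobs(t,(100,120,60),(118,255,255),30):
    if abs(b[5][0]-297)<15 and abs(b[5][1]-254)<15: print("button",b)
E
```

```text
time: 6.02
tool_pos: [518.1, 265.7, 159.5]
tcp_rot: [-3.142, 0.001, -2.945]
contact_force: [0.7, -0.2, -0.2]
grip_width: 75.8
finger_force: 0.0
time: 6.52
tool_pos: [488.0, 327.7, 159.4]
tcp_rot: [-3.141, 0.0, -2.946]
contact_force: [-0.3, 0.4, 0.2]
grip_width: 89.8
finger_force: 0.0
[488.2 327.4 159.5] [-1.7998e+02  1.0000e-02 -1.6885e+02]
(np.int32(7544), np.int32(207), np.int32(99), np.int32(99), np.int32(98), array([256.2, 148.1])) [460. 322.  27.]
button (np.int32(92), np.int32(292), np.int32(250), np.int32(12), np.int32(10), array([297.6, 254.3]))
```

View pics/w3.png

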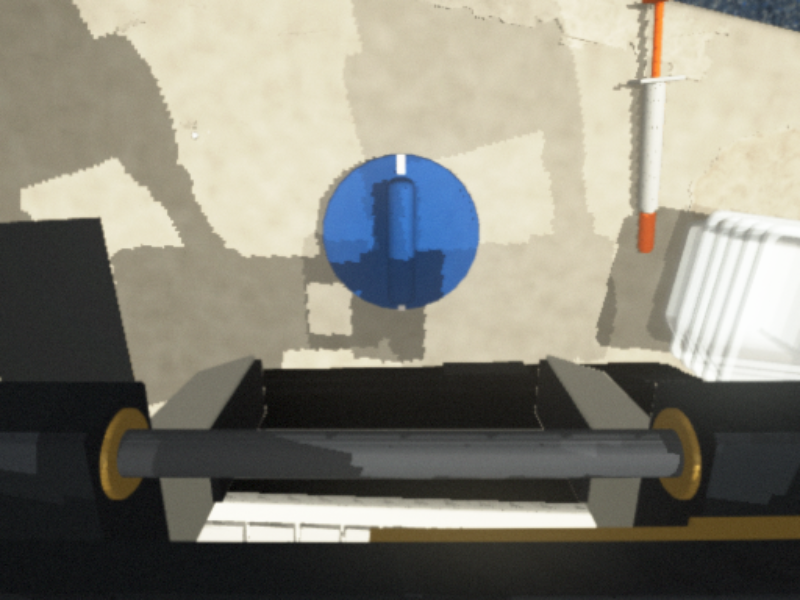

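The lid sits at about (401,231) in the picture. Its pointers at (401,163) and (402,307) line up with the tool's x axis, and its centre is about (460.5, 322). The button's blob is back at its original position, so it has come up.

```bash
python3 -c "
from h import *
go((460.5,322,33),191.3)"
```

```text
from [488.2 327.2 159.6] -168.89 dp(m) [0.0282 0.0003 0.1266] rot [-0.      0.     -0.0033] rows>= 2.1
```

```bash
python3 -m pendant '{"dp":[[0.02,0,0.02],[0.0282,0,0.05],[0.0282,0,0.08],[0.0282,0,0.105],[0.0282,0,0.12],[0.0282,0,0.1263],[0.0282,0,0.1263],[0.0282,0,0.1263]],"rotation":[[0,0,0],[0,0,0],[0,0,0],[0,0,0],[0,0,0],[0,0,0],[0,0,0],[0,0,0]]}' 0.09
python3 -m pendant '{"dp":[[0,0,0],[0,0,0],[0,0,0],[0,0,0],[0,0,0],[0,0,0],[0,0,0],[0,0,0]],"rotation":[[0,0,0],[0,0,0],[0,0,0],[0,0,0],[0,0,0],[0,0,0],[0,0,0],[0,0,0]]}' 0.0
```

```text
time: 7.62
tool_pos: [460.6, 322.9, 34.3]
tcp_rot: [3.141, 0.002, -2.946]
contact_force: [-0.8, -0.6, 0.7]
grip_width: 89.9
finger_force: 0.0
time: 8.62
tool_pos: [460.0, 322.6, 33.5]
tcp_rot: [3.142, 0.0, -2.946]
contact_force: [0.1, -0.9, 0.3]
grip_width: 14.6
finger_force: 0.0
```

```bash
python3 -m pendant '{"dp":[[0,0,0],[0,0,0],[0,0,0],[0,0,-0.02],[0,0,-0.06],[0,0,-0.11],[0,0,-0.15],[0,0,-0.15]],"rotation":[[0,0,0],[0,0,0],[0,0,0],[0,0,0],[0,0,0],[0,0,0],[0,0,0],[0,0,0]]}' 0.0
python3 - <<'E'
from h import *
c=cap("wrist"); cv2.imwrite("pics/w4.png",cv2.resize(c["pixels"][:,:,::-1],(800,600)))
go((596.5,-84.4,190),180.7)
E
```

```text
time: 9.62
tool_pos: [461.4, 323.5, 186.7]
tcp_rot: [3.14, 0.007, -2.946]
contact_force: [-0.5, 0.2, -1.6]
grip_width: 13.8
finger_force: 30.0
from [460.3 322.8 184.3] -168.81 dp(m) [-0.0546 -0.4259 -0.0057] rot [ 0.     -0.      0.1831] rows>= 6.9
```

View pics/w4.png

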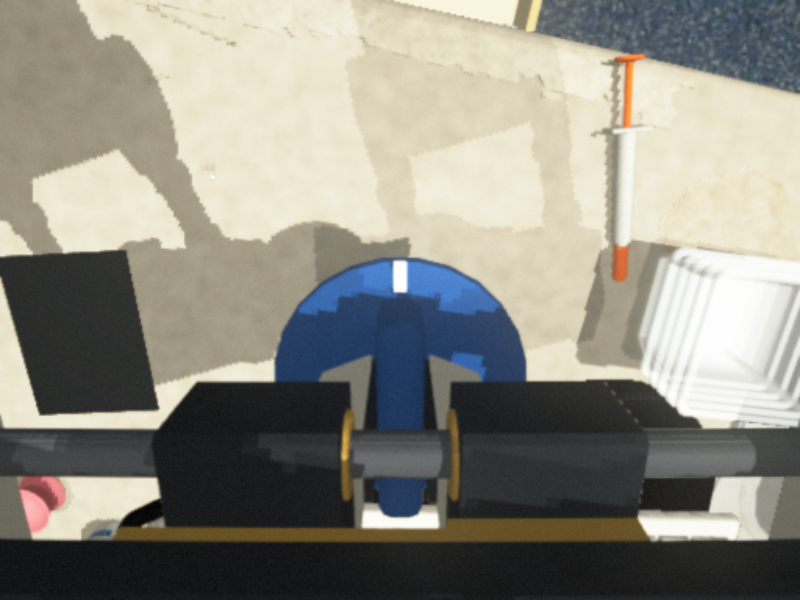

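The lid is held: its pointer is at (400,275) and its flange front edge at (400,259). Checking the in-hand offset and working out the transport.

```bash
python3 - <<'E'
from h import *
c=cap("wrist"); c["P"]=np.array(c["T_tool_cam"])
m=cv2.inRange(c["hsv"],np.array((100,100,40)),np.array((120,255,255)))
ys=np.where(m[:,240:248].any(1)|m[:,264:272].any(1))[0]
print("edge row",[np.where(m[:,x])[0][0] for x in (225,235,245,267,277,287)])
for zt in (5.5,6.5,7.5): print(zt, [world(c,[[x,np.where(m[:,x])[0][0]-0.5]],zt)[0].round(1).tolist() for x in (225,235,245,267,277,287)])
from scipy.optimize import least_squares
P=np.array([world(c,[[x,np.where(m[:,x])[0][0]-0.5]],6.5)[0][:2] for x in list(range(190,250,3))+list(range(262,322,3))])
print(least_squares(lambda v:np.hypot(*(P-v).T)-44,[0,0]).x.round(2))
go((596.5,-84.4,190),180.7)
E
```

```text
edge row [np.int64(171), np.int64(168), np.int64(166), np.int64(166), np.int64(168), np.int64(171)]
5.5 [[39.9, -15.4, 5.5], [41.4, -10.5, 5.5], [42.4, -5.6, 5.5], [42.4, 5.2, 5.5], [41.4, 10.1, 5.5], [39.9, 15.1, 5.5]]
6.5 [[39.7, -15.5, 6.5], [41.2, -10.6, 6.5], [42.2, -5.6, 6.5], [42.2, 5.2, 6.5], [41.2, 10.2, 6.5], [39.6, 15.1, 6.5]]
7.5 [[39.4, -15.6, 7.5], [40.9, -10.6, 7.5], [42.0, -5.6, 7.5], [41.9, 5.3, 7.5], [40.9, 10.2, 7.5], [39.4, 15.2, 7.5]]
[-1.81 -0.3 ]
from [459.5 322.4 182.8] -168.82 dp(m) [-0.0555 -0.4256 -0.0072] rot [-0.    -0.     0.183] rows>= 6.9
```

```bash
python3 - <<'E'
from h import *
from scipy.optimize import least_squares
for n in("top","scene"):
    c=cap(n); im=cv2.imread(f"pics/{n}0.png"); hsv=cv2.cvtColor(im,cv2.COLOR_BGR2HSV)
    m=cv2.inRange(hsv,np.array((98,90,40)),np.array((122,255,255)))
    m=cv2.morphologyEx(m,cv2.MORPH_CLOSE,np.ones((9,9)))
    k,l,s,ct=cv2.connectedComponentsWithStats(m)
    p0=np.array([339,361]) if n=="top" else np.array([326,306])
    i=min(range(1,k),key=lambda i:np.hypot(*(ct[i]-p0)) if s[i,4]>300 else 1e9)
    P=max(cv2.findContours((l==i).astype(np.uint8),cv2.RETR_EXTERNAL,cv2.CHAIN_APPROX_NONE)[0],key=len).reshape(-1,2)
    px=(P+0.5)/1.5625-0.5
    for z in(20,27):
        w=world(c,px,z)[:,:2]
        f=least_squares(lambda v:np.hypot(*(w-v[:2]).T)-v[2],[461,322,44],loss="soft_l1")
        print(n,s[i],z,f.x.round(2),"rms",np.sqrt(np.mean(f.fun**2)).round(2))
E
```

```text
top [ 315  339   46   45 1622] 20 [463.18 323.23  42.1 ] rms 0.67
top [ 315  339   46   45 1622] 27 [462.82 322.54  41.89] rms 0.67
scene [305 289  43  32 928] 20 [467.   330.52  47.4 ] rms 8.39
scene [305 289  43  32 928] 27 [462.44 319.63  46.86] rms 8.29
```

```bash
python3 -m pendant '{"dp":[[-0.004,-0.03,-0.007],[-0.011,-0.085,-0.007],[-0.018,-0.14,-0.007],[-0.025,-0.2,-0.007],[-0.033,-0.26,-0.007],[-0.04,-0.32,-0.007],[-0.048,-0.38,-0.007],[-0.0531,-0.4251,-0.007]],"rotation":[[0,0,0.02],[0,0,0.04],[0,0,0.065],[0,0,0.09],[0,0,0.115],[0,0,0.14],[0,0,0.165],[0,0,0.183]]}' 0.0
python3 -m pendant '{"dp":[[0,0,0],[0,0,0],[0,0,0]],"rotation":[[0,0,0],[0,0,0],[0,0,0]]}' 0.0
python3 -c "
from h import *
go((594,-84.5,145),180.7)
go((594,-84.5,145),180.7)
print(get_obs()['joint_positions'].round(2))"
```

```text
time: 10.82
tool_pos: [594.3, -86.6, 188.4]
tcp_rot: [3.141, -0.003, -3.132]
contact_force: [0.8, 0.3, -1.6]
grip_width: 13.9
finger_force: 30.0
time: 11.2
tool_pos: [594.0, -82.7, 189.9]
tcp_rot: [3.141, -0.001, -3.128]
contact_force: [-0.3, 0.7, -1.4]
grip_width: 13.8
finger_force: 30.0
from [594.  -82.7 189.9] -179.21 dp(m) [ 0.0001 -0.0018  0.0449] rot [-0.     -0.      0.0016] rows>= 0.7
from [594.  -82.7 189.9] -179.21 dp(m) [ 0.0001 -0.0018  0.0449] rot [-0.     -0.      0.0016] rows>= 0.7
[-0.27  0.51  1.36  0.    1.27 -1.85]
```

```bash
python3 -m pendant '{"dp":[[0,-0.0018,0.015],[0,-0.0018,0.03],[0,-0.0018,0.04],[0,-0.0018,0.045],[0,-0.0018,0.045],[0,-0.0018,0.045]],"rotation":[[0,0,0],[0,0,0],[0,0,0],[0,0,0],[0,0,0],[0,0,0]]}' 0.0
python3 - <<'E'
from h import *
c=cap("wrist"); w=c["pixels"][110:270,130:380,::-1]; s=cap("scene")["pixels"][190:320,260:420,::-1]
cv2.imwrite("pics/w5.png",np.hstack([cv2.resize(w,(420,400)),cv2.resize(s,(380,400))]))
print(tool()[:3,3].round(1))
for nm,l,h in(("red",(0,110,60),(6,255,255)),("red",(172,110,60),(180,255,255)),("green",(45,70,50),(85,255,255))):
    for b in blobs(c,l,h,8): print(nm,b[0],b[5],world(c,b[5],100)[0].round(1))
E
```

```text
time: 11.95
tool_pos: [594.9, -86.0, 145.9]
tcp_rot: [-3.141, 0.001, -3.129]
contact_force: [-0.5, 0.6, -1.1]
grip_width: 13.9
finger_force: 30.0
[594.8 -86.  145.9]
red 164 [329.2 178.7] [569.6 -41.4 100. ]
red 237 [426.4 267.9] [631.3  29.4 100. ]
green 76 [293.6  65.5] [503.9 -66.3 100. ]
green 178 [300.4 149.2] [551.4 -60.1 100. ]
```

View pics/w5.png

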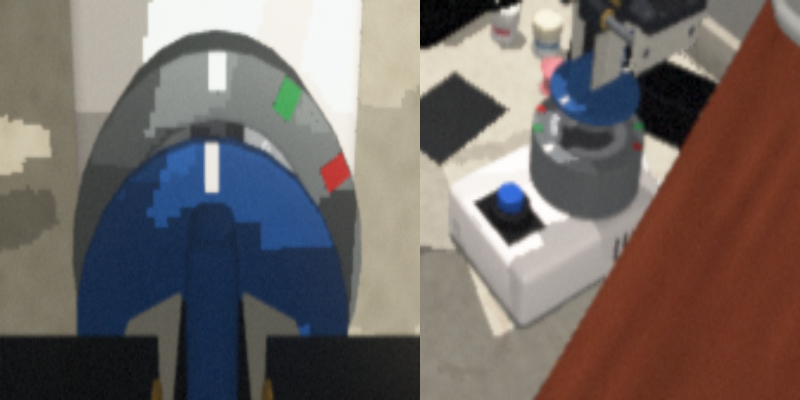

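The wrist half shows the collar's white mark at (217,72) and the lid pointer at (212,167), almost in line, with green at (288,98) and red at (335,172). The scene half shows the lid over the drum and the button up. Next I'll compare the lid and drum centres within the same camera frame.

```bash
python3 - <<'E'
from h import *
from scipy.optimize import least_squares
for k in range(3):
    o=get_obs(); c=cap("wrist"); print(o["tool_pos"].round(1))
hsv=c["hsv"]; Tl=dict(c); Tl["P"]=np.array(c["T_tool_cam"])
m=cv2.inRange(hsv,np.array((0,0,120)),np.array((180,60,255)))
k,l,s,ct=cv2.connectedComponentsWithStats(m)
for i in range(1,k):
    x,y,w,h,a=s[i]
    if 240<ct[i][0]<270 and 100<ct[i][1]<200 and 20<a<800 : print("white",s[i],ct[i].round(1),"z100:",world(c,ct[i],100)[0].round(1),"tool z6:",world(Tl,ct[i],6)[0].round(1),"ends",world(Tl,[[ct[i][0],y-.5],[ct[i][0],y+h-.5]],6)[:,0].round(1))
mb=cv2.inRange(hsv,np.array((100,90,30)),np.array((122,255,255)))
xs=[x for x in range(185,325,3) if not 250<x<263]
e=[[x,np.where(mb[:,x])[0][0]-.5] for x in xs]
for z in(6,13):
    P=world(Tl,e,z)[:,:2]; print(z,least_squares(lambda v:np.hypot(*(P-v).T)-44,[0,0],loss="soft_l1").x.round(2), least_squares(lambda v:np.hypot(*(P-v[:2]).T)-v[2],[0,0,44],loss="soft_l1").x.round(2))
print(hsv[112:150:1,235].tolist())
t=cap("top"); print("lid top pointers check")
E
```

```text
[594.8 -86.  145.9]
[594.8 -86.  145.9]
[594.7 -86.  145.8]
white [252 167   9  20 170] [255.8 176.3] z100: [568.5 -86.8 100. ] tool z6: [36.7 -0.4  6. ] ends [41.7 31.5]
6 [-1.18 -0.45] [ 5.13 -0.57 38.92]
13 [-2.42 -0.5 ] [ 1.73 -0.59 40.73]
[[50, 3, 247], [60, 3, 248], [50, 3, 247], [60, 2, 247], [50, 3, 247], [60, 3, 247], [45, 2, 247], [60, 3, 247], [50, 3, 248], [50, 3, 248], [50, 3, 247], [60, 3, 247], [50, 3, 247], [54, 5, 240], [42, 9, 142], [66, 15, 83], [45, 13, 79], [30, 7, 76], [60, 10, 78], [53, 13, 79], [72, 14, 88], [53, 9, 116], [73, 12, 145], [54, 8, 150], [55, 10, 155], [53, 7, 156], [68, 7, 154], [70, 5, 149], [72, 9, 149], [60, 5, 152], [68, 7, 148], [79, 13, 153], [68, 7, 151], [60, 5, 150], [75, 7, 150], [55, 10, 150], [65, 10, 151], [60, 7, 147]]
lid top pointers check
```

All the estimates agree that the lid needs to shift about -1.2 mm in x and +1.5 mm in y. Correcting that and descending gently.

```bash
python3 -m pendant '{"dp":[[0.0012,0.0015,0],[0.0012,0.0015,0.004],[0.0012,0.0015,0.008],[0.0012,0.0015,0.011],[0.0012,0.0015,0.014],[0.0012,0.0015,0.016],[0.0012,0.0015,0.018],[0.0012,0.0015,0.018]],"rotation":[[0,0,0],[0,0,0],[0,0,0],[0,0,0],[0,0,0],[0,0,0],[0,0,0],[0,0,0]]}' 0.0
python3 -m pendant '{"dp":[[0,0,0.002],[0,0,0.004],[0,0,0.005],[0,0,0.005]],"rotation":[[0,0,0],[0,0,0],[0,0,0],[0,0,0]]}' 0.0
```

```text
time: 13.25
tool_pos: [593.3, -84.4, 127.3]
tcp_rot: [3.141, -0.0, -3.129]
contact_force: [-0.2, 0.2, -1.1]
grip_width: 13.9
finger_force: 30.0
time: 13.75
tool_pos: [593.3, -84.4, 122.3]
tcp_rot: [3.141, -0.0, -3.129]
contact_force: [0.2, 0.7, -2.0]
grip_width: 13.3
finger_force: 30.0
```

The neck and lugs are in the mouth with no contact. Going on down to seat it.

```bash
python3 -m pendant '{"dp":[[0,0,0.002],[0,0,0.004],[0,0,0.006],[0,0,0.007],[0,0,0.008],[0,0,0.008]],"rotation":[[0,0,0],[0,0,0],[0,0,0],[0,0,0],[0,0,0],[0,0,0]]}' 0.0
python3 -m pendant '{"dp":[[0,0,0.001],[0,0,0.0015],[0,0,0.0015]],"rotation":[[0,0,0],[0,0,0],[0,0,0]]}' 0.0
```

```text
time: 14.5
tool_pos: [593.3, -84.4, 114.3]
tcp_rot: [3.141, -0.0, -3.129]
contact_force: [-0.4, -0.7, -2.4]
grip_width: 14.0
finger_force: 30.0
time: 14.88
tool_pos: [593.4, -84.5, 113.4]
tcp_rot: [-3.141, 0.001, -3.129]
contact_force: [-0.5, -0.2, 3.2]
grip_width: 13.7
finger_force: 30.0
```

```bash
python3 -m pendant '{"dp":[[0,0,0.001],[0,0,0.001],[0,0,0.001]],"rotation":[[0,0,0],[0,0,0],[0,0,0]]}' 0.0
python3 - <<'E'
from h import *
c=cap("wrist"); w=c["pixels"][110:270,130:380,::-1]; s=cap("scene")["pixels"][190:320,260:420,::-1]
cv2.imwrite("pics/w6.png",np.hstack([cv2.resize(w,(420,400)),cv2.resize(s,(380,400))]))
o=get_obs(); print(o["tool_pos"].round(1),o["contact_force"].round(1),np.degrees(o["tcp_rot"]).round(2))
E
```

```text
time: 15.25
tool_pos: [593.5, -84.5, 113.4]
tcp_rot: [-3.141, 0.001, -3.129]
contact_force: [-4.5, 0.0, 9.6]
grip_width: 13.7
finger_force: 30.0
[593.5 -84.5 113.4] [-4.4  1.7  9.9] [-1.7998e+02  7.0000e-02 -1.7929e+02]
```

View pics/w6.png

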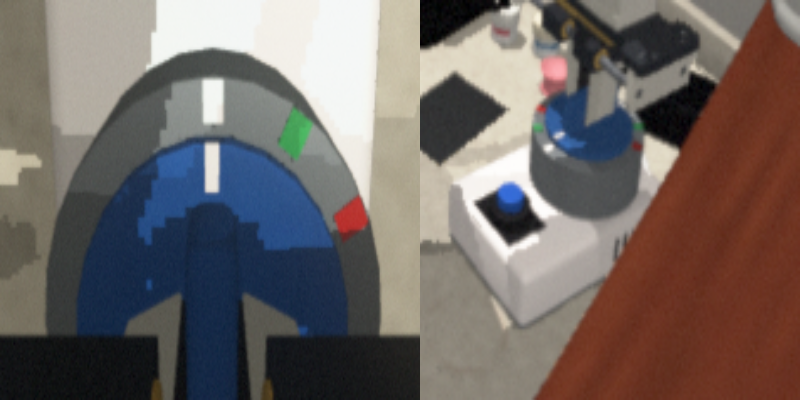

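The lid is flush on the collar: its pointer at (212,167) lines up with the white mark at (213,100), and contact was at z = 113.4 against 113 expected. Now twisting clockwise in small steps.

```bash
python3 -m pendant '{"dp":[[0,0.0002,0],[0,0.0003,0],[0,0.0005,0],[0,0.0006,0],[0,0.0007,0],[-0.0001,0.0009,0],[-0.0002,0.001,0],[-0.0002,0.001,0]],"rotation":[[0,0,0.07],[0,0,0.14],[0,0,0.21],[0,0,0.28],[0,0,0.35],[0,0,0.42],[0,0,0.48],[0,0,0.48]]}' 0.0
python3 -m pendant '{"dp":[[0,0,0],[0,0,0]],"rotation":[[0,0,0.02],[0,0,0.02]]}' 0.0
python3 - <<'E'
from h import *
c=cap("wrist"); w=c["pixels"][110:270,130:380,::-1]; s=cap("scene")["pixels"][190:320,260:420,::-1]
cv2.imwrite("pics/w7.png",np.hstack([cv2.resize(w,(420,400)),cv2.resize(s,(380,400))]))
o=get_obs(); print(o["tool_pos"].round(1),o["contact_force"].round(1),o["moment"].round(3),np.degrees(o["tcp_rot"]).round(2))
Tl=dict(c); Tl["P"]=np.array(c["T_tool_cam"])
m=cv2.inRange(c["hsv"],np.array((0,0,120)),np.array((180,60,255)))
k,l,s,ct=cv2.connectedComponentsWithStats(m)
for i in range(1,k):
    if 235<ct[i][0]<275 and 130<ct[i][1]<200 and 20<s[i,4]<800: print("ptr",ct[i].round(1),world(Tl,ct[i],6)[0].round(1),world(c,ct[i],107)[0].round(1))
for b in blobs(c,(45,70,50),(85,255,255),20)+blobs(c,(0,110,60),(6,255,255),20)+blobs(c,(172,110,60),(180,255,255),20): print("g/r",b[0],b[5],world(c,b[5],100)[0].round(1))
E
```

```text
time: 16.35
tool_pos: [594.4, -83.2, 113.4]
tcp_rot: [3.14, 0.003, 2.674]
contact_force: [-1.3, 2.3, 9.3]
grip_width: 13.9
finger_force: 30.0
time: 16.6
tool_pos: [594.4, -83.2, 113.4]
tcp_rot: [3.14, 0.003, 2.654]
contact_force: [-0.5, 1.7, 9.0]
grip_width: 13.6
finger_force: 30.0
[594.4 -83.2 113.4] [-0.7  2.6  7. ] [0.34  0.257 0.281] [1.7993e+02 1.6000e-01 1.5210e+02]
ptr [255.1 176.3] [36.5 -1.   6. ] [561.8 -67.  107. ]
g/r 102 [215.2  63.2] [505.9 -58.6 100. ]
g/r 254 [257.9 148.5] [551.3 -59.8 100. ]
g/r 239 [306.7 162.7] [569.5 -41.2 100. ]
g/r 794 [490.8 197.9] [632.9  37.8 100. ]
```

View pics/w7.png

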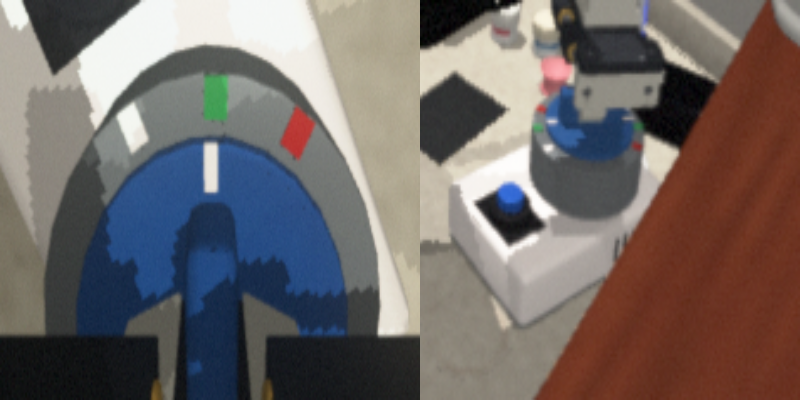

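The pointer at (211,167) is nearly on the green mark at (216,97), about 1.5–2° short. I'll add a small nudge and hold it there.

```bash
python3 -m pendant '{"dp":[[0,0,0],[0,0,0],[0,0,0],[0,0,0]],"rotation":[[0,0,0.015],[0,0,0.032],[0,0,0.032],[0,0,0.032]]}' 0.0
python3 -m pendant '{"dp":[[0,0,0],[0,0,0],[0,0,0],[0,0,0],[0,0,0],[0,0,0],[0,0,0],[0,0,0]],"rotation":[[0,0,0],[0,0,0],[0,0,0],[0,0,0],[0,0,0],[0,0,0],[0,0,0],[0,0,0]]}' 0.0
python3 - <<'E'
from h import *
c=cap("wrist"); o=get_obs(); print(o["tool_pos"].round(1),o["contact_force"].round(1),np.degrees(o["tcp_rot"]).round(2))
m=cv2.inRange(c["hsv"],np.array((0,0,120)),np.array((180,60,255)))
k,l,s,ct=cv2.connectedComponentsWithStats(m)
D=np.array([595.35,-84.8])
ang=lambda p:np.degrees(np.arctan2(*(p[:2]-D)[::-1])).round(1)
for i in range(1,k):
    if 235<ct[i][0]<275 and 130<ct[i][1]<200 and 20<s[i,4]<800: w=world(c,ct[i],107)[0]; print("ptr",ct[i].round(1),w.round(1),ang(w))
for b in blobs(c,(45,70,50),(85,255,255),150): w=world(c,b[5],100)[0]; print("green",b[5],w.round(1),ang(w))
E
```

```text
time: 17.2
tool_pos: [594.5, -83.1, 113.4]
tcp_rot: [3.14, 0.003, 2.623]
contact_force: [-0.4, 2.5, 7.7]
grip_width: 14.3
finger_force: 30.0
time: 18.2
tool_pos: [594.5, -83.2, 113.4]
tcp_rot: [3.14, 0.003, 2.623]
contact_force: [-0.2, 2.2, 7.6]
grip_width: 13.8
finger_force: 30.0
[594.5 -83.1 113.4] [-0.6  2.6  8.1] [1.7992e+02 1.5000e-01 1.5026e+02]
ptr [255.  176.1] [562.3 -65.9 107. ] 150.3
green [254.5 148.5] [551.2 -59.9 100. ] 150.6
```

The pointer is at 150.3° against 150.6° for the green mark, and it stays steady under the grip. Handing in.

```bash
python3 -c "
from plant import workorder
print(workorder.close_job())"
```

```text
the job is handed in; nothing more can be done
None
```

The reset button was pressed fully and came back up; the lid is seated flush and held by the gripper at the green pulse mark (within about 0.5° by camera), never near the lock, and the job was handed in at about 18 s — wrist force reached about 87 N at the button's hard stop (limit 120 N).

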